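# Open the veneer press and load a panel

## Task

Wind the veneer press fully open by its handwheel: turn it anticlockwise by the revolving handle, letting your hand rise with the spindle, until you feel the platen come up snug against the two stop collars, without forcing it. Then gently push the walnut-faced panel lying at the front of the press straight back under the platen until it is fully home against the back fence, flat on the bed. Leave the press open against its stops, let go of everything and leave the other things on the bench where they are.

Things in the scene. Friction and masses are not known exactly. Their poses are not given: they have to be found in the camera images.
- press: Green bench-top veneer press, fixed. Origin: at table level on the vertical spindle axis, midway between two upright 22 mm columns (y = +-95 mm). Its x axis points from the open front to the back fence, y along the crossbeam, z up. Bed 250 mm wide, top 30 mm above the table, from x = -210 to +65 mm. Crossbeam 52 mm deep (x), 240 mm long (y), 118 to 152 mm above the table (nuts on it to 169 mm).
- fence (a point): Foot of the back fence, at bed height, in the middle of the fence's front face (x = +50 mm, y = 0, z = 30 mm in the press's frame). The fence is an aluminium bar 16 mm high across the bed. Two wooden guide battens, 8 mm high, lie on the bed along the press's x, inner faces at y = +-49 mm, along the whole bed.
- platen: Aluminium platen of the press, 80 x 160 x 20 mm, with a brass bush 30 mm high round each column; it slides up and down only, without turning, moved by the spindle. Origin: centre of its underside. At the start it is 13 to 19 mm above the bed, too low for the panel.
- bush_top (a point): Point on the spindle axis, level with the upper ends of the platen's two brass bushes (30 mm above its underside): these ends meet the stop collars.
- stops: Two dark steel clamp collars, 38 mm across and 14 mm high, fixed one on each column between platen and crossbeam; their height differs each time. Origin: on the spindle axis, level with the collars' undersides. The press is fully open when the bush tops bear on them: a hard stop.
- wheel: Aluminium handwheel, 98 mm across, level on top of the spindle. Origin: its centre on the spindle axis, in the mid-plane of its 14 mm thick rim; x axis from centre to handle. Anticlockwise seen from above lifts wheel, handle and platen together, 8 mm a turn (1 to 2.5 turns needed). Self-locking, drags with 5 N at the handle. Pulling the handle with 11 to 20 N at the stop is snug; more strains it.
- handle_mid (a point): Centre of the revolving handle: an upright black rubber-sleeved cylinder 21 mm across and 56 mm tall on the rim, 42 mm from the wheel's axis, that turns freely on its own pin, so that it can be held without turning the hand while it goes round. Its lower end is 14 mm above the rim's plane, its top 28 mm above this point; nothing stands above it.
- panel: The panel to load, loose, 0.2 kg: 150 x 90 x 24 mm plywood with dark walnut veneer on top. Origin: centre of its underside; x along its length. It lies on the bed between the battens, in front of the platen, its length along the press's x. It slides with 1 to 3 N; keep the push below 35 N.
- panel_center (a point): Centre of that panel, 12 mm above its underside. When home it is at x = -25 mm in the press's frame and the panel's front end at x = -100 mm; the handwheel overhangs to x = -49 mm (its handle to -53 mm), 140 mm and more above the bed, so lean the hand back when pushing.
- glue: White glue bottle, 54 mm across, 140 mm tall, standing on the table beside the press; leave it. Origin: centre of its underside.
- sanding_block: Cork sanding block with red base, 110 x 60 x 30 mm, on the table beside the press; leave it. Origin: centre of its underside.
- tin_amber: Yellow-labelled varnish tin, 90 mm across, 100 mm tall; leave it. Origin: centre of its underside.
- tin_grey: Grey varnish tin, 84 mm across, 105 mm tall; leave it. Origin: centre of its underside.
- brush: Flat brush lying on the table; leave it.
- mallet: Wooden mallet lying on the table; leave it.
- spare_panel: A second panel with light veneer, 150 x 90 x 24 mm, lying on the table away from the press; leave it. Origin: centre of its underside.
Things that resemble listed ones, but are neither listed nor needed, are in the scene too. Leave any green look-alike of the panel alone.

How it is judged:
By the outcome, as a careful person would: the job done as asked, in the order asked, and still so for the second after the job is handed in, with the robot touching nothing.
It also fails if it takes over 72 s, if anything falls off the work surface, if the arm or the gripper's body presses on something with over 40 N, if the wrist force passes 120 N, or if a joint passes its speed limit or range.

## Robot

A 7-joint arm with a two-finger parallel gripper is mounted at the origin on the work surface. World frame = base frame: x ahead of the robot, y to its left, z up, the work surface at z = 0. Lengths are in m, angles in rad, forces in N, time in s.
With the tool pointing down it reaches from about 0.35 to 0.9 m from the base axis. Payload 8.1 kg.
Tool frame: the origin (TCP) lies midway between the tips of the shut fingers; the grasp point (between the pads) lies 19 mm behind it; z points along the fingers, y is the direction in which the jaws open and shut (so a half turn about z gives the same grasp; the last joint's range is limited). The gripper opens to 85 mm and grips with 20 to 120 N. Pads are 22 mm wide; open, the fingers measure 114 mm over their backs; the gripper's body (76 mm by 85 mm) begins 54 mm behind the grasp point. The pads swing forward as they close: fully open they stand 13 mm farther back than shut.
Start: joints at [-1.341, 0.434, 0.025, 1.573, -0.012, 1.134, -0.075], TCP at [0.204, 0.591, 0.207] pointing down, gripper open.
Joint ranges: [-2.62, 2.62], [-0.44, 2.09], [-1.27, 1.32], [0.08, 2.57], [-1.32, 4.46], [0.12, 2], [-2.74, 2.74]. Speed limits (rad/s): [2.22, 2.22, 3.01, 3.01, 3.14, 3.14, 3.14].

## Interface

Orientations are given as a unit quaternion [x, y, z, w].
In Python, from station import status, cams, workorder gives the robot as it stands.
- The arm moves only by the tool send_rows, never from a script. Its argument "moves" is one flat list of numbers, 7 for each row, row after row: the opening, from -1 (shut) to 1 (fully open), then the shift along the tool's x, y, z in m, then the turn, a rotation vector about the tool's x, y, z in rad. A call has 1 to 12 rows; each row shifts and turns the commanded pose from where the row before left it, along the tool's axes as they then stand; what a row does not reach is not made up. A row lasts 1/10 s, in which the tool goes at most 50 mm and 8.59 degrees, less where a joint would pass 70% of its speed; a pose out of reach is approached as far as the arm can. A call with a gripper value outside its range is refused whole. The fingers move at their own pace and stop on an object; "grip_force" is the grip in N (left out, the last holds). Time passes only in rows, so rows that do not move let the fingers close. It gives the time, the measured TCP pose, the force and the opening at its end, in the units of the state.
- status.state(): the state, without advancing time (a new reading comes with each control period).
- cams.snapshot(name): name is "scene" or "top" or "wrist"; returns the picture (400x640x3 uint8, red, green, blue); there is no depth.
- cams.camera_params(name): a dict with "K" (3x3 intrinsics, pixels), "extrinsics" (4x4, takes a point from camera to world coordinates). Camera axes: x right, y up, looking along -z (the intrinsics and any distortion apply to the point x, -y, -z); pixel columns grow to the right and rows downward; lengths in m; the calibration is good to about 2 mm. A picture is of the moment at which its call begins: read the wrist's pose just before it. camera_params takes no time and is no camera call; for the wrist camera it gives the pose at the moment of the call.
- workorder.job_done(): hands the job in, once; it reports no verdict.
The state is a dict: "t": time; "joint_positions": joint angles; "joint_vel": joint speeds; "joint_efforts": joint torques, N m; "tool_pos": TCP position; "eef_rot": TCP orientation; "wrist_force": force on the tool from outside, world axes, zero at the start; "moment": the same for the moment, N m; "finger_gap": finger opening in m.
Only numpy, scipy, OpenCV 4.12 (cv2) and the standard library are available. Lean on these libraries where they do the work, as an engineer would, in place of code of your own. Each camera call takes 0.05 s, during which the arm holds its last target. There are 200 camera calls.

## Working session

There is one attempt and no reset: what is moved stays moved. The work goes in short steps, Python scripts to look and compute and a tool call to move; the robot and the scene stay as the last step left them, time stands still between calls to the robot, and variables do not carry over. Pictures are saved under pics/ and viewed, about 8 in all and at most 12, crops included, and the job is handed in when it is done.

Besides the shell and the picture viewer there is one more tool, called after "Call:" as name(argument=value, ...) on one line, values as JSON. send_rows: Moves the arm, as the interface text tells. Its arguments: {"type":"object","properties":{"moves":{"type":"array","items":{"type":"number"}},"grip_force":{"type":"number"}},"required":["moves"]}

```bash
ls; mkdir -p pics
python3 - <<'E'
from station import status,cams
import cv2,numpy as np
s=status.state();print(s)
for n in("scene","top"):
    p=cams.camera_params(n);print(n,p)
    cv2.imwrite(f"pics/{n}0.png",cams.snapshot(n)[:,:,::-1])
E
```

```text
pics
{'t': 0.0, 'joint_positions': array([-1.34060944,  0.43520211,  0.02493759,  1.57411946, -0.01160096,
        1.1339915 , -0.07512617]), 'joint_vel': array([-0.00199349,  0.00057771,  0.00123712, -0.00032972, -0.00080345,
        0.00077608,  0.00118776]), 'joint_efforts': array([-1.59970136e-04, -6.70473433e+01,  1.02504373e+00, -3.16215169e+01,
        1.55703333e-02,  1.24473855e-02, -5.76319408e-06]), 'tool_pos': array([0.20403049, 0.59017249, 0.2058299 ]), 'eef_rot': array([ 1.65658454e-01,  9.86182871e-01, -7.84933082e-04, -6.74960450e-05]), 'wrist_force': array([-0.50803892,  0.21835851, -0.35317212]), 'moment': array([0.00708076, 0.0204495 , 0.03964823]), 'finger_gap': 0.08532438662183686}
scene {'K': array([[366.57425307,   0.        , 320.61778568],
       [  0.        , 366.57425307, 197.80674517],
       [  0.        ,   0.        ,   1.        ]]), 'extrinsics': array([[ 0.80403251, -0.33821054,  0.4890249 ,  1.13774685],
       [ 0.59447133,  0.47336596, -0.65002193, -0.85703475],
       [-0.01164347,  0.81335005,  0.58165809,  0.8939438 ],
       [ 0.        ,  0.        ,  0.        ,  1.        ]])}
top {'K': array([[367.08135708,   0.        , 320.51827165],
       [  0.        , 367.08135708, 197.98957276],
       [  0.        ,   0.        ,   1.        ]]), 'extrinsics': array([[-0.10927279,  0.96313795, -0.24581446,  0.24305172],
       [-0.99400808, -0.10520205,  0.02967259,  0.00987169],
       [ 0.00271861,  0.24758397,  0.96886263,  1.2215563 ],
       [ 0.        ,  0.        ,  0.        ,  1.        ]])}
```

Run:
```python
import cv2,numpy as np
a=cv2.imread("pics/scene0.png");b=cv2.imread("pics/top0.png")
cv2.imwrite("pics/s.png",cv2.resize(a,(800,500)));cv2.imwrite("pics/t.png",cv2.resize(b,(800,500)))
```

```text
(no output)
```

View pics/s.png

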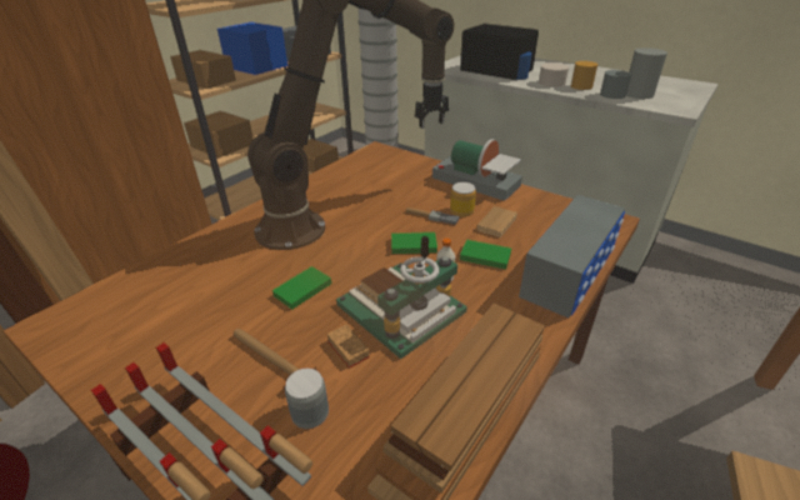

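View pics/t.png

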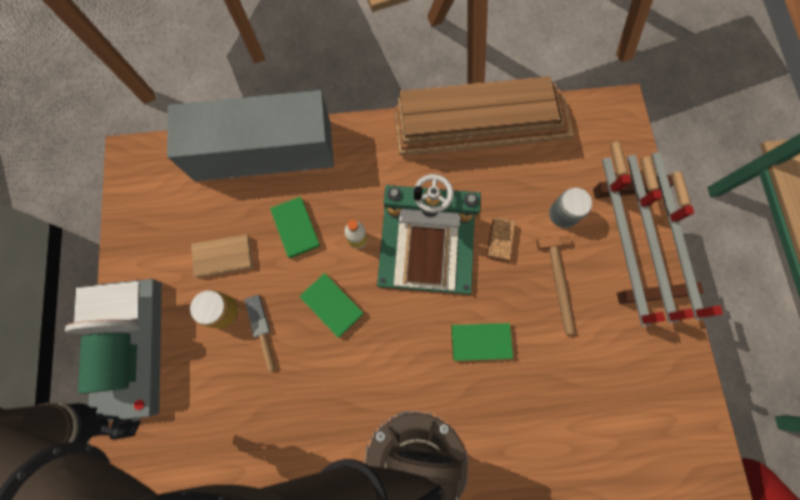

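Scene view: press at about (400,300), handle at (425,245), dark panel in front. Top view: wheel at (433,193), handle at about (418,192), panel at (427,255). I'll enlarge both in one picture.

Run:
```python
import cv2,numpy as np
a=cv2.imread("pics/scene0.png");b=cv2.imread("pics/top0.png")
# scene crop x 260-390,y180-290 ; top crop x 295-395, y 130-240 ; x5
A=cv2.resize(a[180:290,262:382],None,fx=5,fy=5,interpolation=3)
B=cv2.resize(b[130:240,295:395],None,fx=5,fy=5,interpolation=3)
def g(I,x0,y0):
    for i in range(0,I.shape[1],100): cv2.putText(I,str(x0+i//5),(i,10),0,.35,(0,255,255));cv2.line(I,(i,0),(i,I.shape[0]),(0,255,255),1) if 0 else cv2.line(I,(i,12),(i,18),(0,255,255))
    for i in range(0,I.shape[0],100): cv2.putText(I,str(y0+i//5),(8,i+4),0,.35,(0,255,255));cv2.line(I,(0,i),(6,i),(0,255,255))
g(A,262,180);g(B,295,130)
cv2.imwrite("pics/A.png",A);cv2.imwrite("pics/B.png",B)
```

```text
(no output)
```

View pics/A.png

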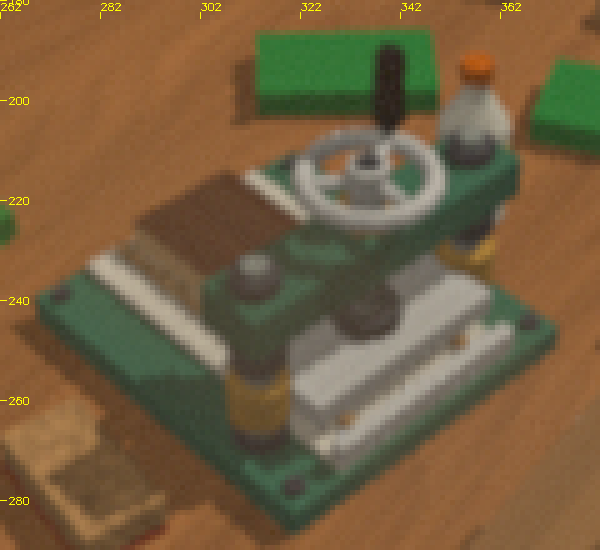

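View pics/B.png

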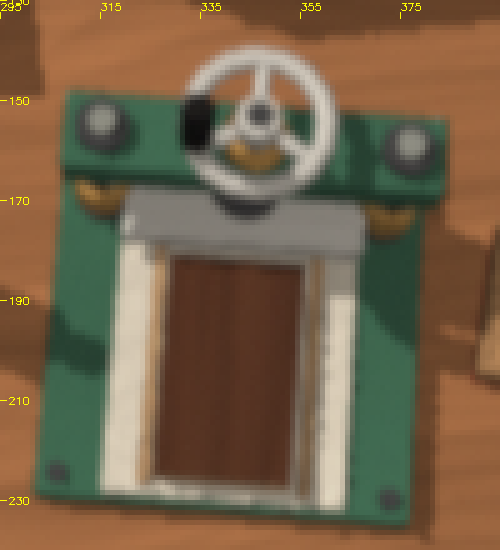

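```bash
cat > h.py <<'E'
import numpy as np, cv2
from station import status,cams
def ray(p,u,v):
    d=np.linalg.inv(p["K"])@[u,v,1]; d=np.array([d[0],-d[1],-d[2]])
    E=p["extrinsics"]; return E[:3,3],E[:3,:3]@d
def onz(p,u,v,z):
    o,d=ray(p,u,v); return o+d*(z-o[2])/d[2]
def tri(*obs):
    A=np.zeros((3,3));b=np.zeros(3);R=[ray(*o) for o in obs]
    for o,d in R:
        d=d/np.linalg.norm(d);M=np.eye(3)-np.outer(d,d);A+=M;b+=M@o
    x=np.linalg.solve(A,b)
    return x,[np.linalg.norm(np.cross(x-o,d/np.linalg.norm(d))) for o,d in R]
def proj(p,X):
    E=p["extrinsics"];c=E[:3,:3].T@(np.asarray(X)-E[:3,3]);q=p["K"]@[c[0],-c[1],-c[2]];return q[:2]/q[2]
E
python3 - <<'E'
from h import *
np.set_printoptions(precision=4,suppress=True)
S=cams.camera_params("scene");T=cams.camera_params("top")
print("wheel",tri((S,336.2,215.8),(T,347.4,154.4)))
print("handle",tri((S,339.6,197.5),(T,334.4,154.4)))
print("nutR",tri((S,313,233.5),(T,377.2,159.4)))
print("nutL",tri((S,356,209.6),(T,315.3,155)))
print("bed corners",onz(T,302.2,229,.03),onz(T,377,234.6,.03))
print("scene corners z.03", onz(S,262+38/5,180+308/5,.03), onz(S,262+290/5,180+525/5,.03),onz(S,262+556/5,180+335/5,.03))
for n,u,v in(("fl",295+165/5,130+480/5),("fr",295+292/5,130+487/5),("bl",295+172/5,130+256/5),("br",295+305/5,130+265/5)): print("panel",n,onz(T,u,v,.054))
E
```

```text
wheel (array([ 0.6351, -0.115 ,  0.1832]), [np.float64(0.00339989077544667), np.float64(0.003399890775446645)])
handle (array([ 0.6219, -0.074 ,  0.2246]), [np.float64(0.0011424569519748868), np.float64(0.0011424569519747324)])
nutR (array([ 0.6148, -0.2063,  0.1653]), [np.float64(0.002247340398121947), np.float64(0.002247340398122011)])
nutL (array([ 0.6522, -0.0207,  0.157 ]), [np.float64(0.0014792797379850698), np.float64(0.001479279737985046)])
bed corners [0.4476 0.0446 0.03  ] [ 0.4026 -0.1966  0.03  ]
scene corners z.03 [ 0.4227 -0.2055  0.03  ] [ 0.6808 -0.2591  0.03  ] [ 0.7281 -0.0189  0.03  ]
panel fl [ 0.4441 -0.0397  0.054 ]
panel fr [ 0.4307 -0.1204  0.054 ]
panel bl [ 0.5933 -0.0615  0.054 ]
panel br [ 0.5775 -0.1485  0.054 ]
```

Run:
```python
from h import *
from scipy.spatial.transform import Rotation as R
np.set_printoptions(precision=4,suppress=True)
s=status.state();p=cams.camera_params("wrist")
Rt=R.from_quat(s["eef_rot"]).as_matrix();E=p["extrinsics"]
print(p["K"]);print("cam in tool",Rt.T@(E[:3,3]-s["tool_pos"]));print(Rt.T@E[:3,:3]); print(Rt)
```

```text
[[351.6437   0.     317.5632]
 [  0.     351.6437 201.3053]
 [  0.       0.       1.    ]]
cam in tool [ 0.0711  0.0015 -0.1668]
[[ 0.0011  0.9599  0.2805]
 [ 1.     -0.0011 -0.    ]
 [ 0.0003  0.2805 -0.9599]]
[[-0.9451  0.3268 -0.0003]
 [ 0.3268  0.9451 -0.0013]
 [-0.0001 -0.0014 -1.    ]]
```

Call:
send_rows(moves=[-1,-0.031,-0.035,0,0,0,0,-1,-0.031,-0.035,0,0,0,0,-1,-0.031,-0.035,0,0,0,0,-1,-0.031,-0.035,0,0,0,0,-1,-0.031,-0.035,0,0,0,0,-1,-0.031,-0.035,0,0,0,0,-1,-0.031,-0.035,0,0,0,0,-1,-0.031,-0.035,0,0,0,0,-1,-0.031,-0.035,0,0,0,0,-1,-0.031,-0.035,0,0,0,0,-1,-0.031,-0.035,0,0,0,0,-1,-0.031,-0.035,0,0,0,0])

```text
t: 1.3
tool_pos: [0.4187, 0.0703, 0.2067]
eef_rot: [0.166, 0.986, 0.0, 0.0]
wrist_force: [1.2, 0.9, 0.2]
finger_gap: 0.0001
```

Call:
send_rows(moves=[-1,-0.0285,-0.031,0,0,0,0,-1,-0.0285,-0.031,0,0,0,0,-1,-0.0285,-0.031,0,0,0,0,-1,-0.0285,-0.031,0,0,0,0,-1,0,0,0.02,0,0,-0.134,-1,0,0,0,0,-0.142,0,-1,0,0,0,0,-0.142,0,-1,0,0,0,0,-0.142,0,-1,0,0,0,0,-0.142,0,-1,0,0,0,0,-0.142,0,-1,0,0,0,0,-0.142,0,-1,0,0,0,0,0,0])

```text
t: 2.5
tool_pos: [0.4851, -0.1103, 0.1863]
eef_rot: [0.109, 0.952, -0.062, 0.279]
wrist_force: [0.2, -0.2, 0.4]
finger_gap: 0.0002
```

```bash
cat > w.py <<'E'
import sys;from h import *
np.set_printoptions(precision=4,suppress=True)
n=sys.argv[1];p=cams.camera_params("wrist");im=cams.snapshot("wrist")[:,:,::-1]
s=status.state();print(s["tool_pos"],s["eef_rot"],s["wrist_force"],s["joint_positions"])
cv2.imwrite(f"pics/{n}_raw.png",im);np.savez(f"pics/{n}.npz",K=p["K"],extrinsics=p["extrinsics"])
im=cv2.rotate(im,cv2.ROTATE_180)  # shown upright: raw = (639-u, 399-v)
cv2.imwrite(f"pics/{n}.png",cv2.resize(im,(800,500),interpolation=3))
E
python3 w.py w1
```

```text
[ 0.4856 -0.1098  0.1864] [ 0.1082  0.9524 -0.0612  0.2782] [ 0.2449 -0.1134 -0.6809] [-0.3608 -0.0344  0.3142  2.4342  0.8387  0.2857  0.5419]
```

View pics/w1.png

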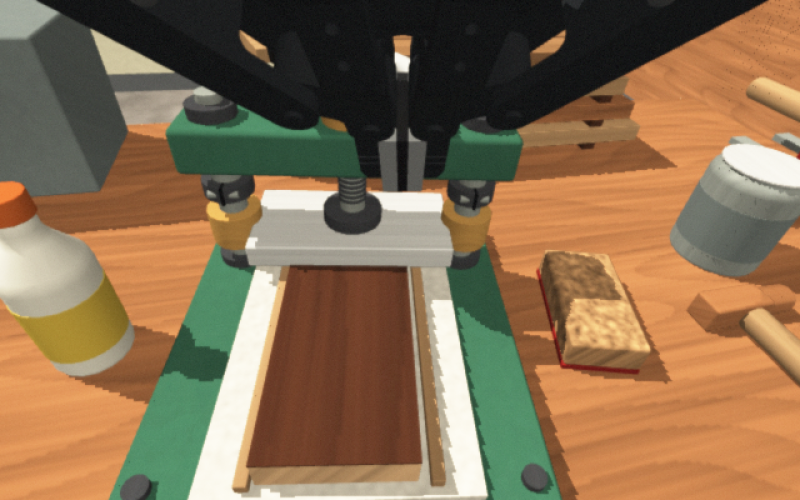

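Front view: columns at (233,210) and (470,205), with collars, brass bushes, platen and panel all clearly visible. Enlarging the columns.

Run:
```python
import cv2,numpy as np
im=cv2.rotate(cv2.imread("pics/w1_raw.png"),cv2.ROTATE_180)
o=[]
for x0 in(155,340):
    c=cv2.resize(im[130:220,x0:x0+65],None,fx=6,fy=6,interpolation=2)
    for i in range(0,90,10): cv2.putText(c,str(130+i),(0,i*6+4),0,.35,(0,255,255));cv2.line(c,(24,i*6),(30,i*6),(0,255,255))
    for i in range(0,65,10): cv2.putText(c,str(x0+i),(i*6-8,536),0,.35,(0,255,255))
    o.append(c)
cv2.imwrite("pics/cols.png",np.hstack(o))
```

```text
(no output)
```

View pics/cols.png

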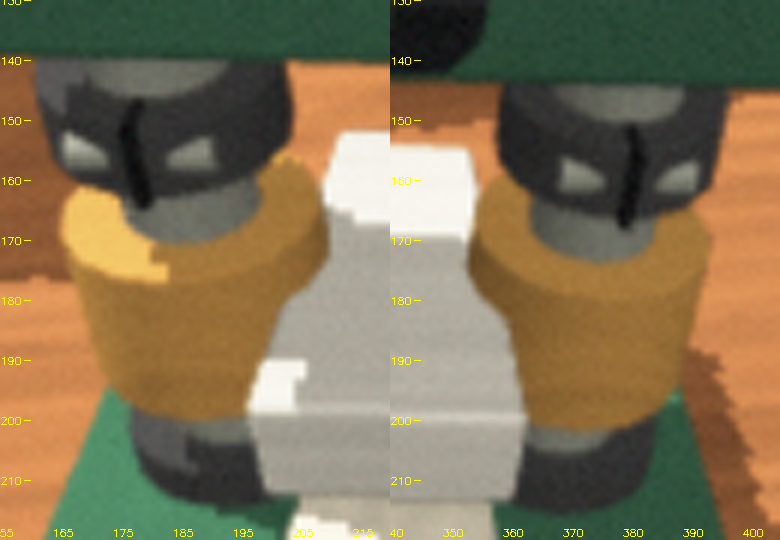

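```bash
cat > gap.py <<'E'
from h import *
np.set_printoptions(precision=4,suppress=True)
def zat(p,u,v,ax,r):
    o,d=ray(p,639-u,399-v); h=ax-o[:2];n=h/np.linalg.norm(h)
    t=(n@h-r)/(n@d[:2]); return (o+t*d)
if __name__=="__main__":
    p=dict(np.load("pics/w1.npz"))
    for nm,ax,col,cf,bt,bb in(("L",np.array([.6522,-.0207]),(185,170.7),(180,162.8),(187,176.5),(188,200.3)),("R",np.array([.6148,-.2063]),(374,173.5),(377,166.5),(374,179),(373,202))):
        for dx in(-.003,0,.003):
            a=ax+[dx,0]
            print(nm,dx,"bushtop(col)",zat(p,*col,a,.011),"collar",zat(p,*cf,a,.019)[2],"bt r20",zat(p,*bt,a,.020)[2],"bb",zat(p,*bb,a,.020)[2])
    # crossbeam front lower edge in press frame x=-26 z=.118
    c=np.array([.6335,-.1135]);ex=np.array([.980,-.198]);ey=np.array([.198,.98])
    for u,v in((190,139.5),(375,143.5)):
        q=onz(p,639-u,399-v,.118);print("beam edge x,y press",(q[:2]-c)@ex,(q[:2]-c)@ey)
    # panel: 800-scale upright corners z=.054
    for u,v in((248,466),(421,464),(287,268),(406,268)):
        q=onz(p,639-u*.8,399-v*.8,.054);print("panel",q[:2],(q[:2]-c)@ex,(q[:2]-c)@ey)
E
python3 gap.py
```

```text
L -0.003 bushtop(col) [ 0.6374 -0.0161  0.077 ] collar 0.09225197548699035 bt r20 0.07632716585336963 bb 0.04734060236605245
L 0 bushtop(col) [ 0.6403 -0.0156  0.075 ] collar 0.09027278158891669 bt r20 0.07418190101238312 bb 0.044894865411069435
L 0.003 bushtop(col) [ 0.6433 -0.0151  0.0729] collar 0.08829278535957336 bt r20 0.07203577055539756 bb 0.04244813641928194
R -0.003 bushtop(col) [ 0.603  -0.1993  0.0763] collar 0.09088380146762787 bt r20 0.07618698766177426 bb 0.04655526744226696
R 0 bushtop(col) [ 0.6054 -0.2005  0.0744] collar 0.0890528962047013 bt r20 0.07421360647361536 bb 0.044290782863703415
R 0.003 bushtop(col) [ 0.6078 -0.2017  0.0725] collar 0.08721399834084897 bt r20 0.07223161960890959 bb 0.04201646370975903
beam edge x,y press -0.02449323708553206 0.08188409066293564
beam edge x,y press -0.02308760746554415 -0.08291716760365157
panel [ 0.4497 -0.0274] -0.19713838139032192 0.04798145562733754
panel [ 0.4316 -0.1134] -0.19783104801383727 -0.039902847772095254
panel [ 0.5926 -0.0536] -0.05194074543594493 0.05059981246417941
panel [ 0.5762 -0.1423] -0.050406304600393644 -0.039586823701226535
```

Call:
send_rows(moves=[1,0,0,0,0,0.142,0,1,0,0,0,0,0.142,0,1,0,0,0,0,0.142,0,1,0,0,0,0,0.142,0,1,0,0,0,0,0.142,0,1,0,0,0,0,0.142,0,1,0,0,-0.045,0,0,0,1,0,0,-0.045,0,0,0,1,0,0,-0.045,0,0,0,1,-0.042,0.0207,0,0,0,0,1,-0.042,0.0207,0,0,0,0,1,-0.042,0.0207,0,0,0,0])

```text
t: 3.75
tool_pos: [0.6435, -0.0884, 0.3021]
eef_rot: [0.132, 0.989, -0.032, -0.057]
wrist_force: [0.8, 0.6, 0.8]
finger_gap: 0.0852
```

```bash
python3 - <<'E'
from station import cams
for _ in range(6): cams.snapshot("top")
E
python3 w.py w2; python3 -c "
import cv2;i=cv2.rotate(cv2.imread('pics/w2_raw.png'),1);cv2.imwrite('pics/w2.png',cv2.resize(i[50:350,120:520],(800,600),interpolation=3))"
```

```text
[ 0.6401 -0.0924  0.3027] [ 0.1357  0.9884 -0.0351 -0.0576] [-0.5582 -0.2714 -0.4374] [-0.2417  0.5207  0.4638  1.2653 -0.1495  1.5173  1.495 ]
```

View pics/w2.png

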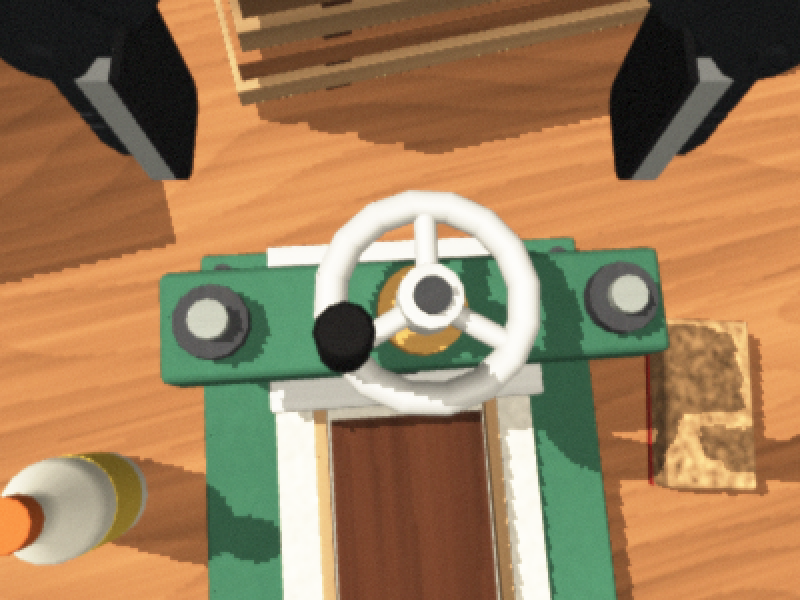

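```bash
cat > plan.py <<'E'
from h import *
from scipy.spatial.transform import Rotation as R
np.set_printoptions(precision=4,suppress=True)
C=np.array([.6335,-.1135]);EX=np.array([.980,-.198]);EY=np.array([.198,.98])
def quat(lean=0):
    ex=np.array([*EX,0]);ey=np.array([*EY,0]);
    z=ex*np.sin(lean)-np.array([0,0,1])*np.cos(lean); x=np.cross(ey,z)
    return R.from_matrix(np.c_[x,ey,z])
def delta(pos,lean=0,s=None):
    s=s or status.state();R0=R.from_quat(s["eef_rot"])
    return R0.inv().apply(np.asarray(pos)-s["tool_pos"]),(R0.inv()*quat(lean)).as_rotvec()
E
python3 - <<'E'
from plan import *
p=dict(np.load("pics/w2.npz"))
f=lambda X:(lambda q:((639-q[0]-120)*2,(399-q[1]-50)*2))(proj(p,X))
print("cam",p["extrinsics"][:3,3])
print("hub",f([.6335,-.1135,.19]));
for z in(.197,.253): print("handle",z,f([.622,-.074,z]))
print("nuts",f([.6522,-.0207,.165]),f([.6148,-.2063,.165]))
t=np.linspace(0,2*np.pi,60)
q=np.array([f([.6335+.049*np.cos(a),-.1135+.049*np.sin(a),.183]) for a in t]);print("rim bbox",q.min(0),q.max(0))
q=np.array([f([.622+.0105*np.cos(a),-.074+.0105*np.sin(a),z]) for a in t for z in(.197,.253)]);print("handle bbox",q.min(0),q.max(0))
d=1
print("to pregrasp",delta([.622,-.074,.300]))
E
```

```text
cam [ 0.5935 -0.0623  0.4749]
hub (np.float64(437.89790665162764), np.float64(294.84660059587736))
handle 0.197 (np.float64(352.766472884671), np.float64(343.79381219478284))
handle 0.253 (np.float64(355.4062082631591), np.float64(324.5069006408855))
nuts (np.float64(215.9601152173925), np.float64(316.08217336343074)) (np.float64(633.0934073002235), np.float64(293.9824949561795))
rim bbox [319.7289 187.3859] [548.6117 414.7669]
handle bbox [322.179  292.0194] [388.3949 370.4109]
to pregrasp (array([0.022 , 0.0131, 0.0039]), array([-0.0815, -0.1078, -0.0734]))
```

Call:
send_rows(moves=[1,0.011,0.0072,0.002,-0.041,-0.054,-0.037,1,0.011,0.0072,0.002,-0.041,-0.054,-0.037,1,0,0,0,0,0,0,1,0,0,0,0,0,0,1,0,0,0,0,0,0])

```text
t: 4.6
tool_pos: [0.6227, -0.0732, 0.2995]
eef_rot: [0.1, 0.995, -0.001, -0.0]
wrist_force: [0.7, -0.7, -0.1]
finger_gap: 0.0857
```

```bash
python3 -c "
from plan import *
s=status.state();print(s['tool_pos'],s['eef_rot'],delta([.6225,-.0725,.205]))"
```

```text
[ 0.6227 -0.0732  0.2995] [ 0.0998  0.995  -0.0009 -0.    ] (array([0.0004, 0.0008, 0.0945]), array([-0.0017,  0.0002, -0.0006]))
```

Descend, then close gently.

Call:
send_rows(moves=[1,0,0.0005,0.024,0,0,0,1,0,0,0.024,0,0,0,1,0,0,0.024,0,0,0,1,0,0,0.022,0,0,0,1,0,0,0,0,0,0,0,0,0,0,0,0,0,-0.4,0,0,0,0,0,0,-0.4,0,0,0,0,0,0,-1,0,0,0,0,0,0,-1,0,0,0,0,0,0,-1,0,0,0,0,0,0,-1,0,0,0,0,0,0], grip_force=40)

```text
t: 5.8
tool_pos: [0.6229, -0.072, 0.2056]
eef_rot: [0.1, 0.995, -0.0, 0.0]
wrist_force: [-0.2, 2.9, 4.9]
finger_gap: 0.0198
```

```bash
cat > circ.py <<'E'
import sys,numpy as np
# psi start(deg, press frame), step, rows, r
a,st,n,r=map(float,sys.argv[1:5]); t=np.radians(a+st*np.arange(int(n)+1))
x=np.round(-r*np.cos(t),4);y=np.round(r*np.sin(t),4)
z=np.round(-.008*st/360*np.arange(int(n)+1),4)
print(", ".join(f"-1, {dx:.4f}, {dy:.4f}, {dz:.4f}, 0, 0, 0" for dx,dy,dz in zip(np.diff(x),np.diff(y),np.diff(z))))
E
python3 circ.py 116.8 10 6 .042
```

```text
-1, 0.0063, -0.0039, -0.0002, 0, 0, 0, -1, 0.0054, -0.0048, -0.0002, 0, 0, 0, -1, 0.0045, -0.0058, -0.0003, 0, 0, 0, -1, 0.0035, -0.0065, -0.0002, 0, 0, 0, -1, 0.0023, -0.0069, -0.0002, 0, 0, 0, -1, 0.0010, -0.0073, -0.0002, 0, 0, 0
```

Call:
send_rows(moves=[-1,0.0063,-0.0039,-0.0002,0,0,0,-1,0.0054,-0.0048,-0.0002,0,0,0,-1,0.0045,-0.0058,-0.0003,0,0,0,-1,0.0035,-0.0065,-0.0002,0,0,0,-1,0.0023,-0.0069,-0.0002,0,0,0,-1,0.001,-0.0073,-0.0002,0,0,0,-1,0,0,0,0,0,0])

```text
t: 6.5
tool_pos: [0.5943, -0.1028, 0.207]
eef_rot: [0.1, 0.995, -0.001, 0.001]
wrist_force: [3.1, 0.6, 1.6]
finger_gap: 0.0198
```

```bash
python3 circ.py 176.8 12 12 .042; python3 circ.py 320.8 12 12 .042; python3 circ.py 464.8 12 12 .042
```

```text
-1, -0.0004, -0.0087, -0.0003, 0, 0, 0, -1, -0.0022, -0.0085, -0.0002, 0, 0, 0, -1, -0.0040, -0.0079, -0.0003, 0, 0, 0, -1, -0.0055, -0.0068, -0.0003, 0, 0, 0, -1, -0.0068, -0.0055, -0.0002, 0, 0, 0, -1, -0.0078, -0.0041, -0.0003, 0, 0, 0, -1, -0.0085, -0.0023, -0.0003, 0, 0, 0, -1, -0.0088, -0.0004, -0.0002, 0, 0, 0, -1, -0.0086, 0.0013, -0.0003, 0, 0, 0, -1, -0.0082, 0.0031, -0.0003, 0, 0, 0, -1, -0.0074, 0.0048, -0.0002, 0, 0, 0, -1, -0.0062, 0.0062, -0.0003, 0, 0, 0
-1, -0.0049, 0.0073, -0.0003, 0, 0, 0, -1, -0.0031, 0.0082, -0.0002, 0, 0, 0, -1, -0.0014, 0.0087, -0.0003, 0, 0, 0, -1, 0.0004, 0.0087, -0.0003, 0, 0, 0, -1, 0.0022, 0.0085, -0.0002, 0, 0, 0, -1, 0.0040, 0.0079, -0.0003, 0, 0, 0, -1, 0.0055, 0.0068, -0.0003, 0, 0, 0, -1, 0.0068, 0.0055, -0.0002, 0, 0, 0, -1, 0.0078, 0.0041, -0.0003, 0, 0, 0, -1, 0.0085, 0.0023, -0.0003, 0, 0, 0, -1, 0.0088, 0.0004, -0.0002, 0, 0, 0, -1, 0.0086, -0.0013, -0.0003, 0, 0, 0
-1, 0.0082, -0.0031, -0.0003, 0, 0, 0, -1, 0.0074, -0.0048, -0.0002, 0, 0, 0, -1, 0.0062, -0.0062, -0.0003, 0, 0, 0, -1, 0.0049, -0.0073, -0.0003, 0, 0, 0, -1, 0.0031, -0.0082, -0.0002, 0, 0, 0, -1, 0.0014, -0.0087, -0.0003, 0, 0, 0, -1, -0.0004, -0.0087, -0.0003, 0, 0, 0, -1, -0.0022, -0.0085, -0.0002, 0, 0, 0, -1, -0.0040, -0.0079, -0.0003, 0, 0, 0, -1, -0.0055, -0.0068, -0.0003, 0, 0, 0, -1, -0.0068, -0.0055, -0.0002, 0, 0, 0, -1, -0.0078, -0.0041, -0.0003, 0, 0, 0
```

Call:
send_rows(moves=[-1,-0.0004,-0.0087,-0.0003,0,0,0,-1,-0.0022,-0.0085,-0.0002,0,0,0,-1,-0.004,-0.0079,-0.0003,0,0,0,-1,-0.0055,-0.0068,-0.0003,0,0,0,-1,-0.0068,-0.0055,-0.0002,0,0,0,-1,-0.0078,-0.0041,-0.0003,0,0,0,-1,-0.0085,-0.0023,-0.0003,0,0,0,-1,-0.0088,-0.0004,-0.0002,0,0,0,-1,-0.0086,0.0013,-0.0003,0,0,0,-1,-0.0082,0.0031,-0.0003,0,0,0,-1,-0.0074,0.0048,-0.0002,0,0,0,-1,-0.0062,0.0062,-0.0003,0,0,0])

```text
t: 7.7
tool_pos: [0.6589, -0.147, 0.2099]
eef_rot: [0.101, 0.995, -0.002, -0.002]
wrist_force: [-6.7, -1.4, 7.5]
finger_gap: 0.0195
```

Call:
send_rows(moves=[-1,-0.0049,0.0073,-0.0003,0,0,0,-1,-0.0031,0.0082,-0.0002,0,0,0,-1,-0.0014,0.0087,-0.0003,0,0,0,-1,0.0004,0.0087,-0.0003,0,0,0,-1,0.0022,0.0085,-0.0002,0,0,0,-1,0.004,0.0079,-0.0003,0,0,0,-1,0.0055,0.0068,-0.0003,0,0,0,-1,0.0068,0.0055,-0.0002,0,0,0,-1,0.0078,0.0041,-0.0003,0,0,0,-1,0.0085,0.0023,-0.0003,0,0,0,-1,0.0088,0.0004,-0.0002,0,0,0,-1,0.0086,-0.0013,-0.0003,0,0,0])

```text
t: 8.9
tool_pos: [0.6332, -0.0702, 0.2133]
eef_rot: [0.099, 0.995, -0.001, 0.002]
wrist_force: [7.3, 2.2, 1.0]
finger_gap: 0.0195
```

Call:
send_rows(moves=[-1,0.0082,-0.0031,-0.0003,0,0,0,-1,0.0074,-0.0048,-0.0002,0,0,0,-1,0.0062,-0.0062,-0.0003,0,0,0,-1,0.0049,-0.0073,-0.0003,0,0,0,-1,0.0031,-0.0082,-0.0002,0,0,0,-1,0.0014,-0.0087,-0.0003,0,0,0,-1,-0.0004,-0.0087,-0.0003,0,0,0,-1,-0.0022,-0.0085,-0.0002,0,0,0,-1,-0.004,-0.0079,-0.0003,0,0,0,-1,-0.0055,-0.0068,-0.0003,0,0,0,-1,-0.0068,-0.0055,-0.0002,0,0,0,-1,-0.0078,-0.0041,-0.0003,0,0,0])

```text
t: 10.1
tool_pos: [0.6111, -0.1466, 0.2164]
eef_rot: [0.099, 0.995, 0.0, -0.001]
wrist_force: [-2.4, 8.5, 6.5]
finger_gap: 0.0195
```

```bash
python3 circ.py 608.8 10 12 .042;python3 circ.py 728.8 7 10 .042
```

```text
-1, -0.0070, -0.0020, -0.0002, 0, 0, 0, -1, -0.0073, -0.0008, -0.0002, 0, 0, 0, -1, -0.0073, 0.0005, -0.0003, 0, 0, 0, -1, -0.0071, 0.0017, -0.0002, 0, 0, 0, -1, -0.0067, 0.0030, -0.0002, 0, 0, 0, -1, -0.0061, 0.0041, -0.0002, 0, 0, 0, -1, -0.0053, 0.0050, -0.0003, 0, 0, 0, -1, -0.0043, 0.0059, -0.0002, 0, 0, 0, -1, -0.0033, 0.0066, -0.0002, 0, 0, 0, -1, -0.0020, 0.0070, -0.0002, 0, 0, 0, -1, -0.0008, 0.0073, -0.0002, 0, 0, 0, -1, 0.0005, 0.0073, -0.0003, 0, 0, 0
-1, 0.0011, 0.0050, -0.0002, 0, 0, 0, -1, 0.0017, 0.0049, -0.0001, 0, 0, 0, -1, 0.0023, 0.0046, -0.0002, 0, 0, 0, -1, 0.0028, 0.0043, -0.0001, 0, 0, 0, -1, 0.0033, 0.0039, -0.0002, 0, 0, 0, -1, 0.0038, 0.0034, -0.0001, 0, 0, 0, -1, 0.0041, 0.0030, -0.0002, 0, 0, 0, -1, 0.0045, 0.0025, -0.0001, 0, 0, 0, -1, 0.0048, 0.0019, -0.0002, 0, 0, 0, -1, 0.0049, 0.0013, -0.0002, 0, 0, 0
```

Call:
send_rows(moves=[-1,-0.007,-0.002,-0.0002,0,0,0,-1,-0.0073,-0.0008,-0.0002,0,0,0,-1,-0.0073,0.0005,-0.0003,0,0,0,-1,-0.0071,0.0017,-0.0002,0,0,0,-1,-0.0067,0.003,-0.0002,0,0,0,-1,-0.0061,0.0041,-0.0002,0,0,0,-1,-0.0053,0.005,-0.0003,0,0,0,-1,-0.0043,0.0059,-0.0002,0,0,0,-1,0,0,0,0,0,0])

```text
t: 11.0
tool_pos: [0.6643, -0.1426, 0.2182]
eef_rot: [0.1, 0.995, -0.002, -0.0]
wrist_force: [-2.7, 1.0, 4.9]
finger_gap: 0.0194
```

```bash
python3 -c "
from plan import *
s=status.state();print(s['tool_pos'],s['wrist_force'],(s['tool_pos'][:2]-[.634,-.112])@EX,(s['tool_pos'][:2]-[.634,-.112])@EY)"; for a in 688.8 704.8 720.8 736.8 ; do python3 circ.py $a 4 4 .042; done
```

```text
[ 0.6643 -0.1426  0.2182] [-2.6875  1.0451  4.8716] 0.035753349390108935 -0.02396607774009532
-1, -0.0015, 0.0026, -0.0001, 0, 0, 0, -1, -0.0012, 0.0027, -0.0001, 0, 0, 0, -1, -0.0011, 0.0027, -0.0001, 0, 0, 0, -1, -0.0008, 0.0028, -0.0001, 0, 0, 0
-1, -0.0007, 0.0028, -0.0001, 0, 0, 0, -1, -0.0005, 0.0029, -0.0001, 0, 0, 0, -1, -0.0002, 0.0030, -0.0001, 0, 0, 0, -1, -0.0001, 0.0029, -0.0001, 0, 0, 0
-1, 0.0001, 0.0029, -0.0001, 0, 0, 0, -1, 0.0004, 0.0029, -0.0001, 0, 0, 0, -1, 0.0005, 0.0029, -0.0001, 0, 0, 0, -1, 0.0008, 0.0028, -0.0001, 0, 0, 0
-1, 0.0009, 0.0028, -0.0001, 0, 0, 0, -1, 0.0012, 0.0027, -0.0001, 0, 0, 0, -1, 0.0013, 0.0026, -0.0001, 0, 0, 0, -1, 0.0015, 0.0026, -0.0001, 0, 0, 0
```

Call:
send_rows(moves=[-1,-0.0027,0.0053,-0.0002,0,0,0,-1,-0.0019,0.0055,-0.0002,0,0,0,-1,-0.0012,0.0057,-0.0002,0,0,0,-1,-0.0003,0.0059,-0.0002,0,0,0,-1,0,0,0,0,0,0])

```text
t: 11.5
tool_pos: [0.6758, -0.1231, 0.219]
eef_rot: [0.1, 0.995, -0.003, 0.001]
wrist_force: [2.4, -3.6, 0.5]
finger_gap: 0.0195
```

Call:
send_rows(moves=[-1,0.0001,0.0029,-0.0001,0,0,0,-1,0.0004,0.0029,-0.0001,0,0,0,-1,0.0005,0.0029,-0.0001,0,0,0,-1,0.0008,0.0028,-0.0001,0,0,0,-1,0,0,0,0,0,0])

```text
t: 12.0
tool_pos: [0.6771, -0.1114, 0.2194]
eef_rot: [0.1, 0.995, -0.002, 0.002]
wrist_force: [7.9, -4.1, -0.8]
finger_gap: 0.0192
```

```bash
cat > f.py <<'E'
from plan import *
s=status.state();c=[.634,-.112];d=s['tool_pos'][:2]-c;x,y=d@EX,d@EY;a=np.arctan2(y,x)
F=s['wrist_force'];fx,fy=F[:2]@EX,F[:2]@EY
print("psi",np.degrees(a)%360+720,"r",np.hypot(x,y),"tan",-fx*np.sin(a)+fy*np.cos(a),"rad",fx*np.cos(a)+fy*np.sin(a),s["t"])
E
python3 f.py; python3 circ.py 752.8 4 4 .042;python3 circ.py 768.8 4 14 .042
```

```text
psi 732.1557321314029 r 0.043141757360818614 tan -4.159215230220439 rad 7.888507973653757 12.0
-1, 0.0017, 0.0024, -0.0001, 0, 0, 0, -1, 0.0018, 0.0022, -0.0001, 0, 0, 0, -1, 0.0020, 0.0022, -0.0001, 0, 0, 0, -1, 0.0021, 0.0020, -0.0001, 0, 0, 0
-1, 0.0023, 0.0019, -0.0001, 0, 0, 0, -1, 0.0024, 0.0016, -0.0001, 0, 0, 0, -1, 0.0025, 0.0016, -0.0001, 0, 0, 0, -1, 0.0026, 0.0013, -0.0001, 0, 0, 0, -1, 0.0027, 0.0012, 0.0000, 0, 0, 0, -1, 0.0028, 0.0009, -0.0001, 0, 0, 0, -1, 0.0028, 0.0008, -0.0001, 0, 0, 0, -1, 0.0029, 0.0006, -0.0001, 0, 0, 0, -1, 0.0029, 0.0003, -0.0001, 0, 0, 0, -1, 0.0029, 0.0002, -0.0001, 0, 0, 0, -1, 0.0030, -0.0001, -0.0001, 0, 0, 0, -1, 0.0029, -0.0002, -0.0001, 0, 0, 0, -1, 0.0029, -0.0004, -0.0001, 0, 0, 0, -1, 0.0028, -0.0007, 0.0000, 0, 0, 0
```

Call:
send_rows(moves=[-1,-0.0001,0.0028,-0.0001,0,0,0,-1,0.0012,0.0027,-0.0001,0,0,0,-1,0.0013,0.0026,-0.0001,0,0,0,-1,0.0015,0.0026,-0.0001,0,0,0,-1,0,0,0,0,0,0])

```text
t: 12.5
tool_pos: [0.6753, -0.0995, 0.2198]
eef_rot: [0.1, 0.995, -0.002, 0.002]
wrist_force: [6.6, -1.8, -0.9]
finger_gap: 0.0193
```

```bash
python3 f.py
```

```text
psi 748.3124413685309 r 0.04312836711874554 tan -3.591413398245366 rad 5.78790114057356 12.5
```

Call:
send_rows(moves=[-1,0.0012,0.0026,-0.0001,0,0,0,-1,0.0018,0.0022,-0.0001,0,0,0,-1,0.002,0.0022,-0.0001,0,0,0,-1,0,0,0,0,0,0])

```text
t: 12.9
tool_pos: [0.6719, -0.0916, 0.22]
eef_rot: [0.1, 0.995, -0.002, 0.002]
wrist_force: [7.1, -2.8, -1.3]
finger_gap: 0.0195
```

```bash
python3 f.py
```

```text
psi 759.7001212318195 r 0.04298168549750387 tan -5.7728332913965925 rad 4.918584247746892 12.9
```

Still free (drag about 5 N). Continue, 12° at a time.

Call:
send_rows(moves=[-1,0.0021,0.002,-0.0001,0,0,0,-1,0.0023,0.0019,-0.0001,0,0,0,-1,0.0024,0.0016,-0.0001,0,0,0,-1,0,0,0,0,0,0])

```text
t: 13.3
tool_pos: [0.6675, -0.0853, 0.2201]
eef_rot: [0.1, 0.995, -0.002, 0.003]
wrist_force: [13.7, -4.5, -5.6]
finger_gap: 0.0198
```

```bash
python3 f.py
```

```text
psi 770.0008956193506 r 0.042781652739864166 tan -12.069434600453063 rad 7.848428923253336 13.3
```

Call:
send_rows(moves=[-1,0,0,0,0,0,0,-1,0,0,0,0,0,0])

```text
t: 13.5
tool_pos: [0.6675, -0.0854, 0.2201]
eef_rot: [0.1, 0.995, -0.002, 0.003]
wrist_force: [12.5, -3.8, -5.7]
finger_gap: 0.0192
```

```bash
python3 f.py
```

```text
psi 769.9394939098232 r 0.04277463359607486 tan -10.751575813653945 rad 7.431925949528167 13.5
```

Call:
send_rows(moves=[-1,0.001,0.0009,0,0,0,0,-1,0,0,0,0,0,0,-1,0,0,0,0,0,0])

```text
t: 13.8
tool_pos: [0.6669, -0.0848, 0.2201]
eef_rot: [0.1, 0.995, -0.002, 0.003]
wrist_force: [13.9, -5.7, -6.2]
finger_gap: 0.0195
```

```bash
python3 f.py
```

```text
psi 771.0072633207715 r 0.04274033000182291 tan -13.286039034598163 rad 7.076308996753472 13.8
```

Call:
send_rows(moves=[-1,0.0008,0.0007,0,0,0,0,-1,0,0,0,0,0,0,-1,0,0,0,0,0,0])

```text
t: 14.1
tool_pos: [0.6664, -0.0842, 0.2202]
eef_rot: [0.101, 0.995, -0.003, 0.003]
wrist_force: [13.6, -5.8, -7.5]
finger_gap: 0.0198
```

```bash
python3 f.py
```

```text
psi 772.0583085368798 r 0.0427255896638429 tan -13.20462633601597 rad 6.529070157405114 14.1
```

Call:
send_rows(moves=[-1,0.001,0.0007,0,0,0,0,-1,0,0,0,0,0,0,-1,0,0,0,0,0,0])

```text
t: 14.4
tool_pos: [0.6657, -0.0834, 0.2202]
eef_rot: [0.101, 0.995, -0.003, 0.003]
wrist_force: [14.2, -6.0, -7.3]
finger_gap: 0.0192
```

```bash
python3 f.py
```

```text
psi 773.5096500784898 r 0.042718287550210836 tan -13.971971105491303 rad 6.558707591583454 14.4
```

Call:
send_rows(moves=[-0.3,0,0,0,0,0,0,0,0,0,0,0,0,0,0.5,0,0,0,0,0,0,1,0,0,0,0,0,0,1,0,0,0,0,0,0,1,0,0,-0.03,0,0,0,1,0,0,-0.04,0,0,0,1,0.02,0,-0.045,0,0,0,1,0.045,0,-0.005,0,0,0,1,0.045,0,0,0,0,0,1,0.045,0,0,0,0,0,1,0,0,0,0,0,0])

```text
t: 15.6
tool_pos: [0.5052, -0.0492, 0.3398]
eef_rot: [0.1, 0.995, -0.0, -0.002]
wrist_force: [0.4, 0.5, 0.3]
finger_gap: 0.0854
```

```bash
python3 -c "
from plan import *
s=status.state();print(s['tool_pos'],s['wrist_force'],s['joint_positions'])
q=C-.17*EX;print(q,delta([*q,.24],.5))"
```

```text
[ 0.5052 -0.0492  0.3398] [0.3784 0.4929 0.2889] [-0.3777  0.1508  0.4384  1.6563 -0.0655  1.3522  1.4421]
[ 0.4669 -0.0798] (array([ 0.0312, -0.0376,  0.0999]), array([-0.0004, -0.5031, -0.0001]))
```

Call:
send_rows(moves=[0,0.006,-0.009,0.035,0,0,0,0,0.005,-0.009,0.035,0,0,0,0,0,-0.01,0.035,0,0,0,0,0,-0.01,0.03,0,0,0,-1,0,0,0,0,-0.14,0,-1,0,0,0,0,-0.14,0,-1,0,0,0,0,-0.14,0,-1,0,0,0,0,-0.14,0,-1,0,0,0,0,0,0,-1,0,0,0,0,0,0])

```text
t: 16.6
tool_pos: [0.4926, -0.0905, 0.2046]
eef_rot: [0.099, 0.963, -0.032, 0.25]
wrist_force: [1.1, 1.2, -0.1]
finger_gap: 0.0001
```

```bash
python3 w.py w3
python3 - <<'E'
import cv2,numpy as np
im=cv2.rotate(cv2.imread("pics/w3_raw.png"),cv2.ROTATE_180)
c=cv2.resize(im[100:250,130:430],(800,400),interpolation=2)
d=cv2.resize(im,(320,200))
o=np.zeros((600,800,3),np.uint8);o[:400]=c;o[400:,:320]=d;cv2.imwrite("pics/w3c.png",o)
E
```

```text
[ 0.4935 -0.0906  0.205 ] [ 0.0995  0.9625 -0.0325  0.2502] [ 0.4212  0.0185 -0.4837] [-0.3898 -0.0521  0.36    2.3424  0.3965  0.3784  1.0045]
```

View pics/w3c.png

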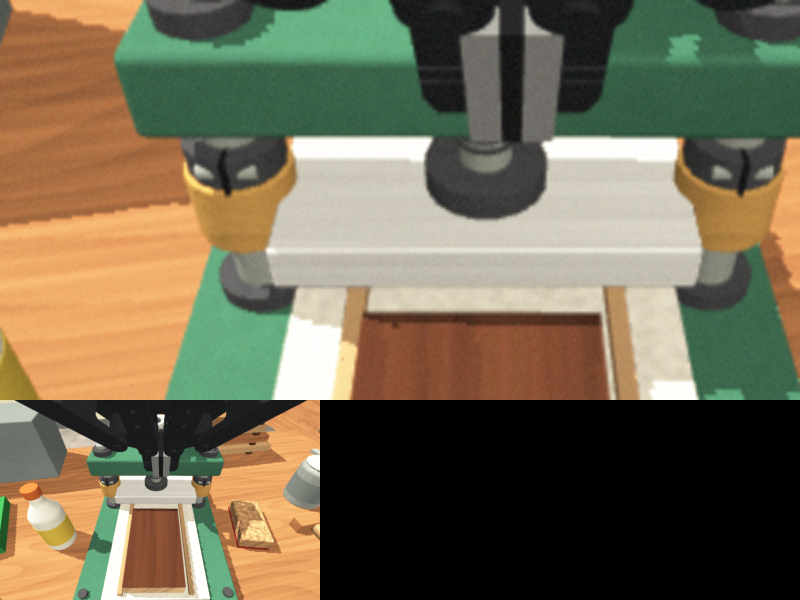

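The wrist view shows both brass bushes bearing directly on the collars, with no column visible between. The panel lies clear in front. Next I go to the panel's front.

Call:
send_rows(moves=[0,0,0,0,0,0.14,0,0,0,0,0,0,0.14,0,0,0,0,0,0,0.14,0,0,0.03,0,0,0,0,0,0,0.03,0,0,0,0,0,0,0.03,0,0,0,0,0,0,0,0,0,0,0,0,0,0,0,0,0,0,0])

```text
t: 17.45
tool_pos: [0.4064, -0.0738, 0.1938]
eef_rot: [0.106, 0.993, -0.015, 0.058]
wrist_force: [0.5, 0.6, 1.0]
finger_gap: 0.0426
```

```bash
cat > d.py <<'E'
import sys;from plan import *
x,y,z,l=map(float,sys.argv[1:]);c=np.array([.634,-.112])
s=status.state();d=s['tool_pos'][:2]-c
print("press xy",d@EX,d@EY,"z",s['tool_pos'][2],"F",s['wrist_force'],s['finger_gap'],s['t'],s['joint_positions'])
print(*delta([*(c+x*EX+y*EY),z],l))
E
python3 d.py -.245 .001 .038 .1
```

```text
press xy -0.23063763501408419 -0.007591806099793187 z 0.19383850537065112 F [0.5115 0.619  0.9722] 0.042607789143632904 17.45 [-0.4543 -0.0023  0.4766  2.1917  0.0532  0.8396  1.3478]
[0.0327 0.011  0.1529] [-0.018   0.0182 -0.0117]
```

Call:
send_rows(moves=[0,0.0327,0.011,0,-0.018,0.018,-0.012,0,0,0,0,0,0,0,0,0,0,0.04,0,0,0,0,0,0,0.04,0,0,0,0,0,0,0.03,0,0,0,0,0,0,0,0,0,0,0,0,0,0,0,0,0])

```text
t: 18.15
tool_pos: [0.3871, -0.0599, 0.0799]
eef_rot: [0.1, 0.994, -0.007, 0.049]
wrist_force: [0.3, 1.4, 0.9]
finger_gap: 0.0428
```

```bash
python3 d.py -.245 .001 .038 .1
```

```text
press xy -0.25225207946712097 0.0022077187449827604 z 0.07987359698715019 F [0.2683 1.4429 0.8779] 0.0427634788281615 18.15 [-0.4077  0.1918  0.4671  2.3729 -0.1407  0.5037  1.5379]
[-0.0032 -0.0011  0.0424] [-0.0034 -0.0012 -0.0014]
```

Call:
send_rows(moves=[0,-0.002,-0.001,0.025,0,0,0,0,-0.001,0,0.017,0,0,0,0,0,0,0,0,0,0,0,0,0,0,0,0,0])

```text
t: 18.55
tool_pos: [0.3939, -0.0618, 0.0393]
eef_rot: [0.1, 0.994, -0.006, 0.05]
wrist_force: [0.3, -0.9, 0.7]
finger_gap: 0.043
```

```bash
python3 d.py -.215 .001 .038 .15
```

```text
press xy -0.24520549171675862 0.0016559286329913617 z 0.03932985166519107 F [ 0.2761 -0.908   0.7409] 0.043000845261179456 18.55 [-0.3212  0.2969  0.3933  2.3981 -0.2616  0.3796  1.6601]
[-0.03   -0.0006  0.0044] [-0.0015 -0.049  -0.0009]
```

Call:
send_rows(moves=[0,-0.008,0,0.001,0,-0.02,0,0,-0.008,0,0.0012,0,-0.02,0,0,-0.008,0,0.0012,0,-0.02,0,0,-0.0079,0,0.0014,0,-0.02,0,0,-0.0079,0,0.0015,0,-0.02,0,0,0,0,0,0,0,0])

```text
t: 19.15
tool_pos: [0.433, -0.07, 0.0373]
eef_rot: [0.099, 0.99, -0.011, 0.1]
wrist_force: [-0.6, 0.3, -0.1]
finger_gap: 0.0428
```

```bash
python3 d.py -.15 .001 .038 .2
```

```text
press xy -0.20533819717304194 0.0013897171958435553 z 0.0372639524269982 F [-0.5875  0.2695 -0.0784] 0.042795173833371856 19.15 [-0.2877  0.3159  0.3552  2.4002 -0.2973  0.2562  1.6919]
[-0.0544 -0.0003  0.0103] [-0.0024  0.0008 -0.0005]
```

Call:
send_rows(moves=[0,-0.0069,0,0.0013,0,0,0,0,-0.0069,0,0.0013,0,0,0,0,-0.0069,0,0.0013,0,0,0,0,-0.0069,0,0.0013,0,0,0,0,-0.0069,0,0.0014,0,0,0,0,-0.0069,0,0.0014,0,0,0,0,-0.0069,0,0.0014,0,0,0])

```text
t: 19.85
tool_pos: [0.4811, -0.0798, 0.0376]
eef_rot: [0.099, 0.99, -0.011, 0.099]
wrist_force: [-1.0, -0.1, -0.4]
finger_gap: 0.0427
```

```bash
python3 d.py -.12 .001 .038 .2
```

```text
press xy -0.1561916230705027 0.001324721956704699 z 0.03758310081547924 F [-0.9854 -0.0569 -0.4032] 0.042718516496103344 19.85 [-0.2459  0.3739  0.342   2.2892 -0.3064  0.3137  1.7158]
[-0.0356 -0.0003  0.0068] [-0.0024 -0.0006 -0.0004]
```

Call:
send_rows(moves=[0,-0.0069,0,0.0013,0,0,0,0,-0.0069,0,0.0013,0,0,0,0,-0.0059,0,0.0012,0,0,0,0,-0.0049,0,0.001,0,0,0,0,-0.0039,0,0.0008,0,0,0,0,0,0,0,0,0,0])

```text
t: 20.45
tool_pos: [0.5095, -0.0855, 0.0378]
eef_rot: [0.099, 0.99, -0.011, 0.099]
wrist_force: [-1.0, -0.8, -0.3]
finger_gap: 0.0427
```

```bash
python3 d.py -.12 .001 .038 .2;python3 w.py w4
```

```text
press xy -0.12722462760570227 0.0013155175613712433 z 0.037800588901484466 F [-0.9515 -0.8332 -0.3133] 0.04268316369330905 20.45 [-0.2265  0.4077  0.3375  2.2236 -0.3104  0.3471  1.7254]
[-0.0072 -0.0003  0.0012] [-0.0024 -0.0002 -0.0004]
[ 0.509  -0.0854  0.0377] [ 0.0993  0.9901 -0.0111  0.0989] [0.063  0.5229 0.6142] [-0.2266  0.4074  0.3376  2.2244 -0.3103  0.347   1.7253]
```

View pics/w4.png

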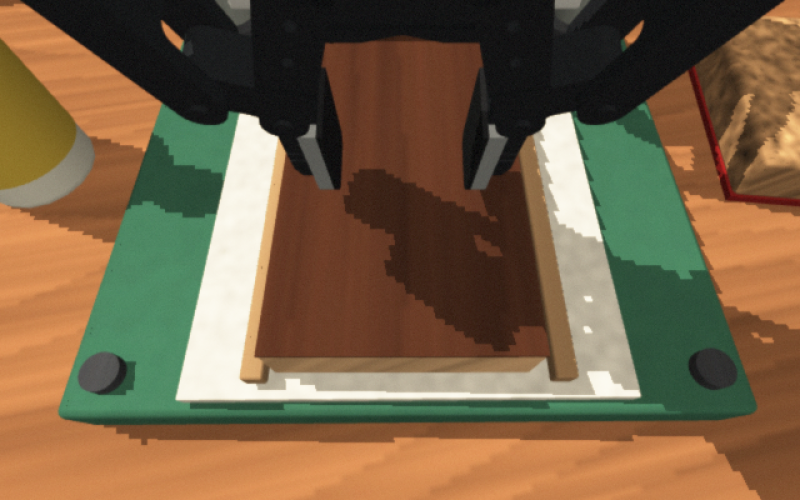

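The picture shows the fingers hovering over the panel: half open, the tips stand well back of the TCP. The panel front edge is unmoved at (265–545, 365). I'll lift, retreat, shut the fingers so the tips reach the TCP, and retry.

Call:
send_rows(moves=[0,-0.005,0,-0.025,0,0,0,0,-0.004,0,-0.02,0,0,0,-1,0.039,0,-0.008,0,0.025,0,-1,0.039,0,-0.007,0,0.025,0,-1,0.04,0,-0.006,0,0.025,0,-1,0.008,0,-0.001,0,0.025,0,-1,0,0,0,0,0,0,-1,0,0,0,0,0,0])

```text
t: 21.3
tool_pos: [0.3849, -0.0599, 0.0842]
eef_rot: [0.1, 0.994, -0.006, 0.05]
wrist_force: [0.7, 0.4, 0.6]
finger_gap: 0.0002
```

```bash
python3 d.py -.247 .001 .039 .1
```

```text
press xy -0.25442618804444017 0.0017209073669710237 z 0.08421118470419914 F [0.7011 0.3749 0.6318] 0.0001640488488453128 21.3 [-0.4277  0.1771  0.4879  2.3759 -0.1339  0.5124  1.5339]
[-0.0029 -0.0006  0.0457] [-0.0021  0.0015 -0.0006]
```

Call:
send_rows(moves=[-1,-0.002,-0.0005,0.02,0,0,0,-1,-0.001,0,0.015,0,0,0,-1,0,0,0.01,0,0,0,-1,0,0,0,0,0,0,-1,-0.008,0,0.0008,0,-0.02,0,-1,-0.008,0,0.001,0,-0.02,0,-1,-0.006,0,0.0009,0,-0.02,0,-1,-0.005,0,0.0008,0,-0.02,0,-1,-0.005,0,0.001,0,-0.02,0,-1,0,0,0,0,0,0])

```text
t: 22.3
tool_pos: [0.4224, -0.0683, 0.0393]
eef_rot: [0.099, 0.99, -0.011, 0.099]
wrist_force: [-0.2, -0.3, 0.6]
finger_gap: 0.0002
```

```bash
python3 d.py -.205 .001 .039 .2
```

```text
press xy -0.21597931596614522 0.0009350688934323878 z 0.03928218067548105 F [-0.1991 -0.263   0.5969] 0.0001907634135408262 22.3 [-0.3092  0.299   0.3737  2.4224 -0.2995  0.2521  1.6927]
[-0.0108  0.0001  0.0025] [-0.0022  0.0005 -0.0003]
```

Now 5 mm rows forward, then check the force.

Call:
send_rows(moves=[-1,-0.0049,0,0.001,0,0,0,-1,-0.0049,0,0.001,0,0,0,-1,-0.0049,0,0.001,0,0,0,-1,-0.0049,0,0.001,0,0,0,-1,-0.0049,0,0.001,0,0,0,-1,-0.0049,0,0.001,0,0,0])

```text
t: 22.9
tool_pos: [0.4523, -0.0744, 0.0391]
eef_rot: [0.099, 0.99, -0.011, 0.099]
wrist_force: [-0.6, -0.2, 1.4]
finger_gap: 0.0002
```

```bash
python3 d.py -.175 .001 .039 .2; python3 w.py w5
```

```text
press xy -0.18552871134442792 0.0008454037808851081 z 0.03911677867498789 F [-0.6433 -0.1927  1.3526] 0.0002310866397868687 22.9 [-0.278   0.3364  0.3612  2.3543 -0.3078  0.286   1.7113]
[-0.0104  0.0002  0.0022] [-0.0025 -0.0006 -0.0004]
[ 0.4533 -0.0746  0.0393] [ 0.0993  0.99   -0.0112  0.0995] [1.817  1.2233 0.2064] [-0.2778  0.3368  0.3613  2.3528 -0.3079  0.2859  1.7114]
```

View pics/w5.png

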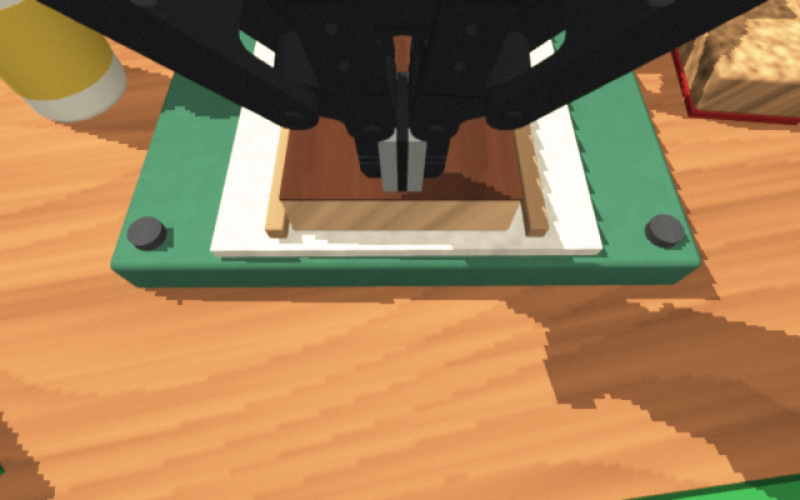

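Run:
```python
from plan import *
p4=dict(np.load("pics/w4.npz"));p5=dict(np.load("pics/w5.npz"));p1=dict(np.load("pics/w1.npz"))
c=np.array([.634,-.112])
f=lambda p,X:(lambda q:((639-q[0])*1.25,(399-q[1])*1.25))(proj(p,X))
g=lambda p,x,y:(p,639-x/1.25,399-y/1.25)
print("TCP px",f(p5,[.4533,-.0746,.0393]))
for n,a,b,d in(("top L",(258,356),(281,199),(248,466)),("top R",(546,356),(523,200),(421,464)),("bot L",(270,372),(290,229),None)):
    obs=[g(p4,*a),g(p5,*b)]+([g(p1,*d)] if d else [])
    x,e=tri(*obs);print(n,x,e,"press",(x[:2]-c)@EX,(x[:2]-c)@EY)
# front face of pad at 11mm fwd
R0=R.from_quat(status.state()["eef_rot"]).as_matrix()
for dz in(-.03,-.02,-.01,0):
  for dx in(-.011,.011): print(dz,dx,f(p5,np.array([.4533,-.0746,.0393])+R0@[dx,0,dz]))
```

```text
TCP px (np.float64(405.40817510461807), np.float64(192.42960475218607))
top L [ 0.4503 -0.0271  0.0528] [np.float64(9.707334418997902e-05), np.float64(0.00019526449731686491), np.float64(0.00011259952286943919)] press -0.19687071925536387 0.046824332340068386
top R [ 0.4326 -0.1141  0.0522] [np.float64(0.0005261416084805303), np.float64(0.0006835688068554169), np.float64(0.00036634513010941637)] press -0.19691939746634782 -0.041902592845796664
bot L [ 0.4503 -0.0253  0.0312] [np.float64(0.00011109396201470148), np.float64(0.00011109396201472724)] press -0.19715660720457132 0.048591219123489446
-0.03 -0.011 (np.float64(406.0337216647489), np.float64(129.44119068075494))
-0.03 0.011 (np.float64(406.1426426924734), np.float64(187.14088504321813))
-0.02 -0.011 (np.float64(405.78830226320724), np.float64(143.80680169005785))
-0.02 0.011 (np.float64(405.88105619270425), np.float64(198.5586366265991))
-0.01 -0.011 (np.float64(405.5700097831456), np.float64(156.58453986039797))
-0.01 0.011 (np.float64(405.6494439856712), np.float64(208.668067525808))
0 -0.011 (np.float64(405.3745821479396), np.float64(168.02388560976533))
0 0.011 (np.float64(405.44293327399686), np.float64(217.68186604861285))
```

Call:
send_rows(moves=[-1,0.0004,0,0.0015,0,0,0,-1,0.0004,0,0.0015,0,0,0,-1,0,0,0,0,0,0])

```text
t: 23.25
tool_pos: [0.4511, -0.0742, 0.0357]
eef_rot: [0.099, 0.99, -0.011, 0.099]
wrist_force: [-0.7, -0.3, -0.6]
finger_gap: 0.0001
```

Call:
send_rows(moves=[-1,0.0003,0,0.0015,0,0,0,-1,0.0003,0,0.0015,0,0,0,-1,0,0,0,0,0,0])

```text
t: 23.55
tool_pos: [0.4515, -0.0743, 0.0328]
eef_rot: [0.099, 0.99, -0.011, 0.099]
wrist_force: [-1.0, 0.1, 0.4]
finger_gap: 0.0
```

Call:
send_rows(moves=[-1,0.0003,0,0.0015,0,0,0,-1,0.0003,0,0.0015,0,0,0,-1,0,0,0,0,0,0])

```text
t: 23.85
tool_pos: [0.4518, -0.0743, 0.0302]
eef_rot: [0.099, 0.99, -0.011, 0.099]
wrist_force: [-3.6, 0.4, 11.9]
finger_gap: -0.0002
```

Contact with the panel top at TCP z≈0.031, so the finger ends stand about 22 mm above the nominal TCP. I'll lift, retreat and come in lower.

Call:
send_rows(moves=[-1,-0.002,0,-0.01,0,0,0,-1,-0.002,0,-0.01,0,0,0,-1,0.015,0,-0.003,0,0,0,-1,0.015,0,-0.003,0,0,0,-1,0.015,0,-0.003,0,0,0,-1,0,0,0,0,0,0,-1,0,0,0,0,0,0])

```text
t: 24.55
tool_pos: [0.4073, -0.065, 0.0504]
eef_rot: [0.099, 0.99, -0.011, 0.099]
wrist_force: [1.2, 0.4, -0.1]
finger_gap: 0.0005
```

```bash
python3 d.py -.227 .001 .015 .2
```

```text
press xy -0.23146099608410198 0.0011470482105928534 z 0.050429860981935457 F [ 1.2367  0.3951 -0.0887] 0.0005106853921659634 24.55 [-0.3691  0.2526  0.427   2.4476 -0.2584  0.2739  1.6491]
[ 0.0026 -0.0001  0.0356] [-0.0021  0.0003 -0.    ]
```

Call:
send_rows(moves=[-1,0.002,0,0.015,0,0,0,-1,0.001,0,0.012,0,0,0,-1,0,0,0.0085,0,0,0,-1,0,0,0,0,0,0,-1,-0.0049,0,0.001,0,0,0,-1,-0.0049,0,0.001,0,0,0,-1,-0.0049,0,0.001,0,0,0,-1,-0.0049,0,0.001,0,0,0,-1,-0.0049,0,0.001,0,0,0,-1,-0.0049,0,0.001,0,0,0])

```text
t: 25.55
tool_pos: [0.4398, -0.0719, 0.0147]
eef_rot: [0.099, 0.99, -0.011, 0.098]
wrist_force: [-2.2, 0.6, 1.9]
finger_gap: -0.0
```

```bash
python3 d.py -.175 .001 .015 .2
```

```text
press xy -0.19821616774727277 0.0008797341144513235 z 0.01473705956441694 F [-2.2371  0.6269  1.889 ] -5.973555280814845e-06 25.55 [-0.2189  0.3764  0.283   2.3967 -0.3547  0.198   1.7477]
[-0.0229  0.0001  0.0043] [-0.0023 -0.0015 -0.0003]
```

Call:
send_rows(moves=[-1,-0.0049,0,0.001,0,0,0,-1,-0.0049,0,0.001,0,0,0,-1,-0.0049,0,0.001,0,0,0,-1,-0.0049,0,0.001,0,0,0,-1,-0.0049,0,0.001,0,0,0,-1,-0.0049,0,0.001,0,0,0,-1,-0.0049,0,0.001,0,0,0,-1,-0.0049,0,0.001,0,0,0])

```text
t: 26.35
tool_pos: [0.4796, -0.08, 0.0147]
eef_rot: [0.099, 0.99, -0.011, 0.099]
wrist_force: [-1.5, -0.5, 1.1]
finger_gap: 0.0002
```

```bash
python3 d.py -.13 .001 .015 .2; python3 w.py w6
```

```text
press xy -0.15762947996348647 0.0007872940154912828 z 0.014700502478329165 F [-1.5053 -0.4914  1.0704] 0.0002033737831272046 26.35 [-0.1995  0.419   0.2876  2.3064 -0.3503  0.2482  1.7558]
[-0.0272  0.0002  0.0052] [-0.0024 -0.0006 -0.0004]
[ 0.4808 -0.0802  0.0149] [ 0.0993  0.99   -0.0112  0.0995] [ 0.3404 -0.211  -0.7361] [-0.1993  0.4195  0.2877  2.3048 -0.3503  0.248   1.7559]
```

View pics/w6.png

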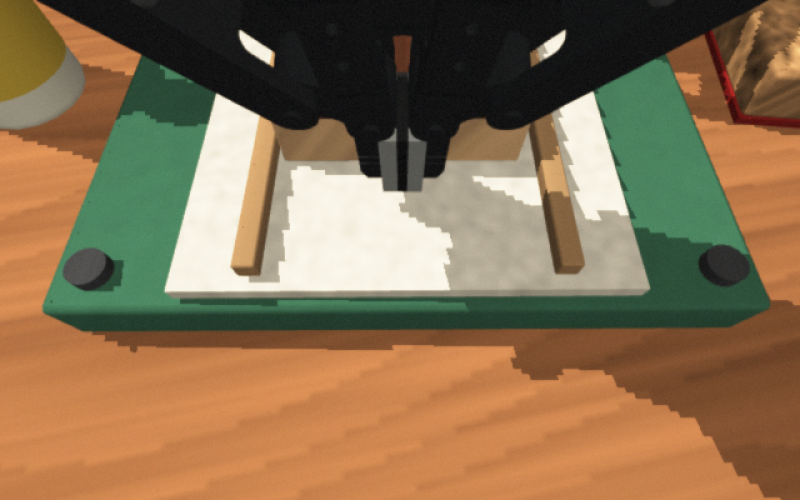

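The fingertips (403,190) are now in front of the panel, whose front face is straight with its foot at row 160, and it is sliding back.

Run:
```python
from plan import *
p=dict(np.load("pics/w6.npz"));c=np.array([.634,-.112])
for x,y in((286,160),(517,161)):
    q=onz(p,639-x/1.25,399-y/1.25,.0305);print((q[:2]-c)@EX,(q[:2]-c)@EY)
```

```text
-0.15254898705715014 0.046645625800795135
-0.1528437858239798 -0.04175719114447638
```

Call:
send_rows(moves=[-1,-0.0049,0,0.001,0,0,0,-1,-0.0049,0,0.001,0,0,0,-1,-0.0049,0,0.001,0,0,0,-1,-0.0049,0,0.001,0,0,0,-1,-0.0049,0,0.001,0,0,0,-1,-0.0049,0,0.001,0,0,0])

```text
t: 27.0
tool_pos: [0.509, -0.086, 0.0147]
eef_rot: [0.099, 0.99, -0.011, 0.099]
wrist_force: [-2.1, 0.4, 1.8]
finger_gap: 0.0002
```

```bash
python3 d.py -.12 .001 .015 .2
```

```text
press xy -0.12763992799988697 0.0007732700737702602 z 0.014651602421577738 F [-2.11    0.4131  1.8002] 0.00020537089860716326 27.0 [-0.1871  0.4513  0.2915  2.238  -0.3478  0.2869  1.7599]
[-0.0076  0.0002  0.0012] [-0.0024 -0.0006 -0.0004]
```

Call:
send_rows(moves=[-1,-0.0049,0,0.001,0,0,0,-1,-0.0049,0,0.001,0,0,0,-1,-0.0039,0,0.0008,0,0,0,-1,-0.0029,0,0.0006,0,0,0,-1,0,0,0,0,0,0])

```text
t: 27.5
tool_pos: [0.526, -0.0895, 0.0147]
eef_rot: [0.099, 0.99, -0.011, 0.099]
wrist_force: [0.2, 1.3, 0.1]
finger_gap: -0.0002
```

Call:
send_rows(moves=[-1,-0.002,0,0.0004,0,0,0,-1,-0.002,0,0.0004,0,0,0,-1,0,0,0,0,0,0])

```text
t: 27.8
tool_pos: [0.5295, -0.0901, 0.0147]
eef_rot: [0.099, 0.99, -0.011, 0.099]
wrist_force: [-1.4, 0.0, -0.6]
finger_gap: -0.0002
```

```bash
python3 d.py -.12 .001 .015 .2
```

```text
press xy -0.10677028506592004 0.0007478398586924645 z 0.014651177476993404 F [-1.4297  0.0256 -0.5767] -0.00017384172444493377 27.8 [-0.1793  0.474   0.2942  2.19   -0.3464  0.3136  1.7619]
[ 0.0129  0.0002 -0.003 ] [-0.0024 -0.0003 -0.0004]
```

Call:
send_rows(moves=[-1,-0.001,0,0.0002,0,0,0,-1,-0.001,0,0.0002,0,0,0,-1,0,0,0,0,0,0])

```text
t: 28.1
tool_pos: [0.5302, -0.0903, 0.0144]
eef_rot: [0.099, 0.99, -0.011, 0.098]
wrist_force: [-4.7, 1.3, 3.6]
finger_gap: -0.0
```

Call:
send_rows(moves=[-1,-0.001,0,0.0002,0,0,0,-1,-0.001,0,0.0002,0,0,0,-1,0,0,0,0,0,0])

```text
t: 28.4
tool_pos: [0.5303, -0.0903, 0.0138]
eef_rot: [0.099, 0.99, -0.011, 0.096]
wrist_force: [-10.4, 2.4, 8.0]
finger_gap: -0.0001
```

Call:
send_rows(moves=[-1,-0.0012,0,0.0002,0,0,0,-1,0,0,0,0,0,0])

```text
t: 28.6
tool_pos: [0.5304, -0.0903, 0.0135]
eef_rot: [0.099, 0.99, -0.011, 0.095]
wrist_force: [-13.3, 2.2, 9.2]
finger_gap: 0.0005
```

Call:
send_rows(moves=[-1,0.006,0,-0.0012,0,0,0,-1,0.015,0,-0.003,0,0,0,-1,0.025,0,-0.005,0,0,0,-1,0.03,0,-0.015,0,0,0,-1,0.03,0,-0.03,0,0,0,-1,0,0,-0.04,0,0,0,-1,0,0,-0.045,0,-0.07,0,-1,0,0,-0.02,0,-0.08,0,-1,0,0,0,0,-0.1,0,-1,0,0,0,0,0,0,-1,0,0,0,0,0,0])

```text
t: 29.7
tool_pos: [0.4034, -0.0661, 0.1335]
eef_rot: [0.098, 0.978, -0.025, 0.185]
wrist_force: [0.4, -0.1, -0.3]
finger_gap: -0.0
```

```bash
python3 w.py w7; python3 d.py -.2 0 .15 .4
```

```text
[ 0.4039 -0.0664  0.1335] [ 0.098   0.9775 -0.0251  0.1849] [-0.3498 -0.6196 -0.6235] [-0.647  -0.0612  0.5642  2.5094  0.4316  0.3546  0.9121]
press xy -0.23456689922571256 -0.0008984298409038319 z 0.13354300113248083 F [-0.3498 -0.6196 -0.6235] 8.521304711589183e-05 29.75 [-0.647  -0.0612  0.5642  2.5094  0.4316  0.3546  0.9121]
[-0.0383  0.0008 -0.0026] [-0.0131 -0.0248  0.0021]
```

View pics/w7.png

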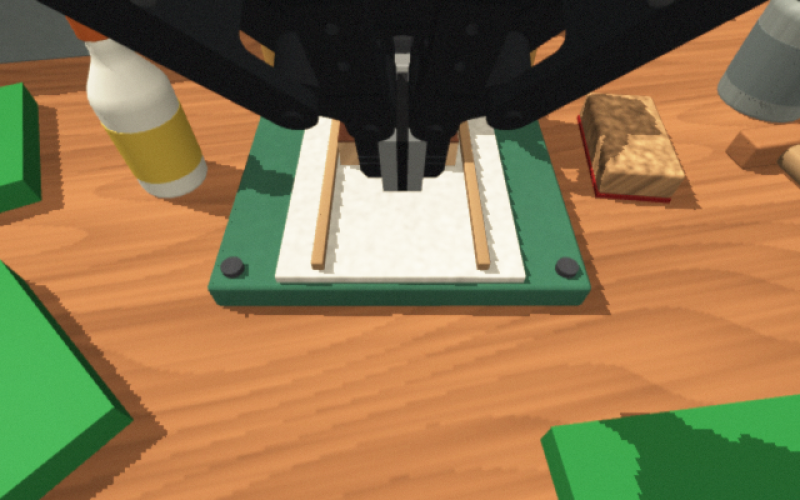

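Run:
```python
from plan import *
from station import workorder
p=dict(np.load("pics/w7.npz"));c=np.array([.634,-.112])
for x,y in((342,164),(458,164)):
    q=onz(p,639-x/1.25,399-y/1.25,.0305);print((q[:2]-c)@EX,(q[:2]-c)@EY)
print(status.state()["wrist_force"],workorder.job_done())
```

```text
-0.10091978434641695 0.046111890182870874
-0.099699564275854 -0.044622455561893634
the job is handed in; nothing more can be done
[-0.3498 -0.6196 -0.6235] None
```

The press is wound fully open against its stop collars and the walnut panel is home against the back fence. I handed the job in at about 30 s with the arm clear of everything and the wrist force near zero.

- **Winding:** I turned the handle about 1.8 turns, with the hand rising with the spindle. The pull then rose from the 5 N drag to 11–14 N, and the handle stopped rising. The close view afterwards shows both bushes bearing on the collars.
- **Soft stop:** Over the last 3 mm or so of commanded pull, the hand still crept about 2.5 mm while the pull rose only from 11 to 14 N. Either the stop or the rubber sleeve is soft, or the hand slipped slightly. I stopped at 14 N, inside the 11–20 N snug range.
- **Panel:** The push was 1–2 N while it slid, then rose to 13 N with no further movement at the fence. The last picture puts its front end at x = −0.101 m (left corner) and −0.100 m (right), where home is −0.100 m, so it lies straight.
- **Two failed approaches:** The finger ends stand about 22 mm above the nominal tool point, more than the text gives. My first two approaches therefore passed over the panel without moving it. I found the height by touching the panel's top with 12 N, then came in lower.

I left the other things on the bench alone, but I took no final overview picture to confirm that they had not moved.

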